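# Fill the drying rack with wet painted coasters

### The job

Slide the loose coaster into the one bay of the drying rack that is still empty, and push in the racked coaster that sticks out of its bay, so that all four coasters sit fully home against the back rail, one to a bay, each racked one in the bay it started in. The paint is wet: slide the coasters flat on the table by their rims, never touching a painted face or lifting or tipping a coaster, and leave the jar, cup, mug, bottle, tape and pen where they are.

Things in the scene. Friction and masses are not known exactly. Their poses are not given: they have to be found in the camera images.
- rack: fixed wooden drying rack, all 22 high: back rail 448 long (front face at x +42 mm) and five dividers 8 thick from it to x -33, forming four bays 102 wide, 110 apart, open towards -x (the robot). No floor: coasters slide on the table top. Origin at table height, mid-row, on the line of the centres of fully home coasters; x points into the bays, y along the row
- bay1 (a point): point at table height where the centre of a coaster lies when fully home in bay 1 (rack frame x 0, y +165 mm); axes as the rack's
- bay2 (a point): point at table height where the centre of a coaster lies when fully home in bay 2 (rack frame x 0, y +55 mm); axes as the rack's
- bay3 (a point): point at table height where the centre of a coaster lies when fully home in bay 3 (rack frame x 0, y -55 mm); axes as the rack's
- bay4 (a point): point at table height where the centre of a coaster lies when fully home in bay 4 (rack frame x 0, y -165 mm); axes as the rack's
- coaster_a: round coaster 84 mm in diameter lying in one of the rack's bays, fully home or some 3 to 4 cm short of it; black rim 16 mm high, on top the wet painted face 74 mm in diameter, raised 2 mm (18 mm overall); about 0.2 kg; origin at the centre of its underside, z up
- coaster_b: round coaster 84 mm in diameter lying in one of the rack's bays, fully home or some 3 to 4 cm short of it; black rim 16 mm high, on top the wet painted face 74 mm in diameter, raised 2 mm (18 mm overall); about 0.2 kg; origin at the centre of its underside, z up
- coaster_c: round coaster 84 mm in diameter lying in one of the rack's bays, fully home or some 3 to 4 cm short of it; black rim 16 mm high, on top the wet painted face 74 mm in diameter, raised 2 mm (18 mm overall); about 0.2 kg; origin at the centre of its underside, z up
- coaster_d: the loose coaster, the same as the others, lying on the table in front of the rack; origin at the centre of its underside, z up
- coaster_a_face: the wet painted face on top of coaster_a, carried by it: 74 mm disc, 2 mm thick, inset 5 mm from the rim; same origin and axes as coaster_a
- coaster_b_face: the wet painted face on top of coaster_b, carried by it: 74 mm disc, 2 mm thick, inset 5 mm from the rim; same origin and axes as coaster_b
- coaster_c_face: the wet painted face on top of coaster_c, carried by it: 74 mm disc, 2 mm thick, inset 5 mm from the rim; same origin and axes as coaster_c
- coaster_d_face: the wet painted face on top of coaster_d, carried by it: 74 mm disc, 2 mm thick, inset 5 mm from the rim; same origin and axes as coaster_d
- paint_jar: bystander: small glass jar of paint with white lid, 40 diameter, 52 tall (mm); origin at its underside
- water_cup: bystander: small steel rinsing cup, 40 diameter at the rim, 50 tall (mm); origin at its underside
- brush_mug: bystander: white mug 72 diameter, 85 tall, with brushes reaching 125 high (mm); origin at its underside
- varnish: bystander: green bottle 60 diameter, 115 tall (mm); origin at its underside
- tape_roll: bystander: brown tape roll lying flat, 96 diameter, 45 tall (mm); origin at its underside
- marker: bystander: white pen with green cap, 130 x 16 x 16, lying flat, long axis x (mm); origin at its underside
Mind the look-alikes: they are no part of the job. Leave any red look-alike of the coaster_c alone.

How it is judged:
By the outcome, as a careful person would: the job done as asked, in the order asked, and still so for the second after the job is handed in, with the robot touching nothing.
It also fails if it takes over 54 s, if anything falls off the work surface, if the arm or the gripper's body presses on something with over 40 N, if the wrist force passes 120 N, or if a joint passes its speed limit or range.

### The arm

A 6-joint arm with a two-finger parallel gripper is mounted at the origin on the work surface. World frame = base frame: x ahead of the robot, y to its left, z up, the work surface at z = 0. Lengths are in m, angles in rad, forces in N, time in s.
With the tool pointing down it reaches from about 0.35 to 0.85 m from the base axis. Payload 8.1 kg.
Tool frame: the origin (TCP) lies on the centre line of the jaws, within the pads' length; the fingertips stand 17 mm ahead of it and the grasp point (between the pads) lies 2 mm behind it; z points along the fingers, y is the line along which they close (so a half turn about z gives the same grasp; the last joint's range is limited). The gripper opens to 93 mm and grips with 3 to 60 N. Pads are 15 mm wide; open, the fingers measure 128 mm over their backs; the gripper's body (75 mm by 188 mm) begins 65 mm behind the grasp point.
Start: joints at [1.19, 0.13, 1.488, -0, 1.523, -0.085], TCP at [0.175, 0.574, 0.236] pointing down, gripper open.
Joint ranges: [-2.96, 2.96], [-0.89, 2.26], [0.02, 2.5], [-1.34, 4.48], [0, 2.73], [-2.66, 2.66]. Speed limits (rad/s): [2.39, 2.39, 2.79, 3.14, 3.14, 3.14].

### API

Orientations are given as a rotation vector (axis times angle).
In Python, from plant import telemetry, viewer, order gives the robot as it stands.
- The arm moves only by the tool send_rows, never from a script. Its argument "plan" is a list that holds one entry, the list of rows, each a list of 5 numbers: the closure, from -1 (fully open) to 1 (shut), then the shift along the world's x, y, z normalised to -1 to 1, where 1 is 0.2 m, then the turn about the world's z normalised to -1 to 1, where 1 is 60 degrees. A call has 1 to 20 rows; each row is the pose to reach, as a shift and turn from the pose commanded when the call began; what a row does not reach only later rows make up. A row lasts 1/12 s, in which the tool goes at most 41.7 mm and 7.16 degrees, less where a joint would pass 70% of its speed; a pose out of reach is approached as far as the arm can. A call with a number of a shift or a turn outside -1 to 1 is refused whole. A call with a gripper value outside its range is refused whole. The fingers move at their own pace and stop on an object; "force" is the grip in N (left out, the last holds). Time passes only in rows, so rows that repeat a pose let the fingers close. It gives the time, the measured TCP pose, the force, the opening and the grip force at its end, in the units of the state.
- telemetry.read_state(): the state, without advancing time (a new reading comes with each control period).
- viewer.read_camera(name): name is "side" or "top"; returns (picture, depth): 480x640x3 uint8, blue, green, red; 480x640 float32, m along the optical axis (not along the pixel's ray), 0 where there is no reading.
- viewer.calibration(name): a dict with "camera_matrix" (3x3 intrinsics, pixels), "extrinsics" (4x4, takes a point from camera to world coordinates). Camera axes: x right, y up, looking along -z (the intrinsics and any distortion apply to the point x, -y, -z); pixel columns grow to the right and rows downward; lengths in m; the calibration is good to about 2 mm. A picture is of the moment at which its call begins. calibration takes no time and is no camera call.
- order.close_job(): hands the job in; it is judged then, once.
The state is a dict: "t": time; "q": joint angles; "dq": joint speeds; "joint_torque": joint torques, N m; "tool_pos": TCP position; "orientation": TCP orientation; "force": force on the tool from outside, world axes, zero at the start; "wrist_torque": the same for the moment, N m; "opening": finger opening in m; "gripper_force": force on a finger pad.
Only numpy, scipy, OpenCV 4.12 (cv2) and the standard library are available. Lean on these libraries where they do the work, as an engineer would, in place of code of your own. Each camera call takes 0.05 s, during which the arm holds its last target. There are 200 camera calls.

## Working session

There is one attempt and no reset: what is moved stays moved. The work goes in short steps, Python scripts to look and compute and a tool call to move; the robot and the scene stay as the last step left them, time stands still between calls to the robot, and variables do not carry over. Pictures are saved under pics/ and viewed, at most 10 in all, crops included, and the job is handed in when it is done.

Besides the shell and the picture viewer there is one more tool, called after ">>>" by a JSON object that holds its "name" and its "arguments". send_rows: Moves the arm, as the interface text tells. Scaled input: -1 to 1 covers 0.2 m each way for a shift and 60 degrees each way for a turn. Its arguments: {"type":"object","properties":{"plan":{"type":"array"},"force":{"type":"number"}},"required":["plan"]}

```bash
mkdir -p pics; ls
python3 - <<'E'
from plant import telemetry, viewer
import cv2,numpy as np
for n in("top","side"):
    p,d=viewer.read_camera(n); cv2.imwrite(f"pics/{n}0.png",p); np.save(f"pics/{n}0.npy",d)
    c=viewer.calibration(n); print({k:np.round(v,4).tolist() if not isinstance(v,str) else v for k,v in c.items()})
s=telemetry.read_state(); print(s['t'],s['tool_pos'],s['orientation'],s['opening'],s['force'])
E
```

```text
pics
{'camera_matrix': [[515.0126, 0.0, 318.9599], [0.0, 515.0126, 243.1369], [0.0, 0.0, 1.0]], 'extrinsics': [[-0.0076, 0.9993, -0.0376, 0.4425], [-0.9999, -0.0072, 0.0113, 0.014], [0.011, 0.0377, 0.9992, 1.1872], [0.0, 0.0, 0.0, 1.0]]}
{'camera_matrix': [[521.9996, 0.0, 312.2924], [0.0, 521.9996, 245.3924], [0.0, 0.0, 1.0]], 'extrinsics': [[0.9041, 0.2688, -0.3323, 0.0776], [-0.427, 0.6003, -0.6763, -0.8166], [0.0177, 0.7533, 0.6575, 0.853], [0.0, 0.0, 0.0, 1.0]]}
0.1 [0.17470555 0.57349135 0.2346887 ] [-4.62877964e-01 -3.10692530e+00  2.56476544e-03] 0.09294319522542321 [-1.11223126 -0.35004614  0.66633142]
```

View pics/top0.png

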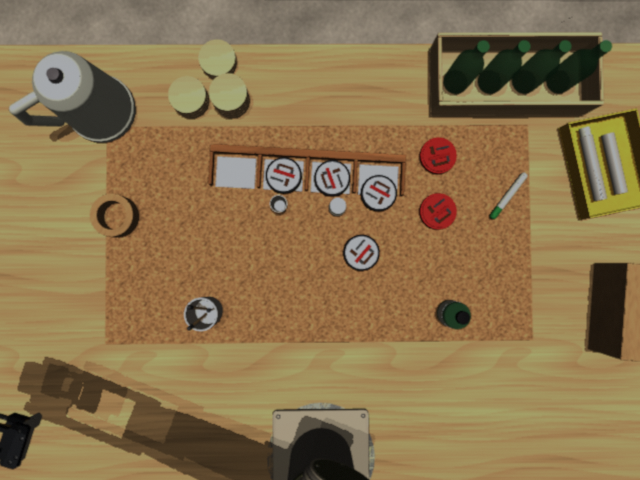

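View pics/side0.png

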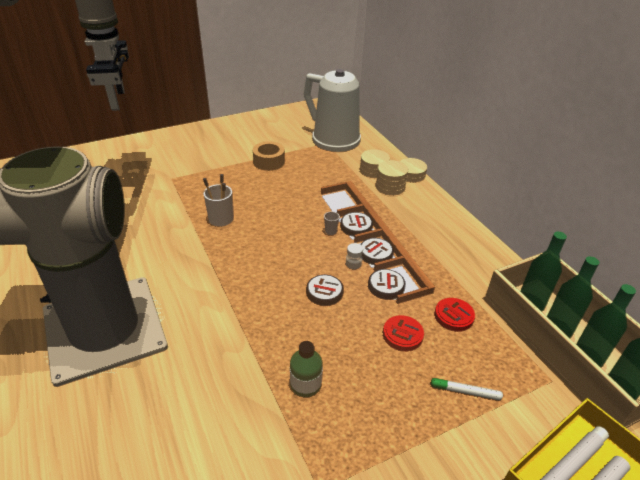

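Top view: bay 1 at (236,172) is empty. The racked coasters are at (283,175), (332,178) and (378,192); the last sticks out of bay 4. Candidates for the loose coaster: the white-faced one at (361,252), the red look-alikes at (438,156) and (438,211), and the racked ones. I choose (361,252), as it is white-faced and lies in front of the rack. The cup (279,205) and jar (338,206) stand in front of bays 2 and 3.

```bash
cat > h.py <<'E'
from plant import telemetry, viewer
import cv2,numpy as np
def ray(n,u,v,z):
    c=viewer.calibration(n);K=np.array(c["camera_matrix"]);E=np.array(c["extrinsics"])
    if 'distortion' in c: u,v=cv2.undistortPoints(np.array([[[u,v]]],float),K,np.array(c['distortion']),P=K)[0,0]
    d=E[:3,:3]@np.array([(u-K[0,2])/K[0,0],-(v-K[1,2])/K[1,1],-1]);o=E[:3,3]
    return o+d*(z-o[2])/d[2]
def pt(n,u,v,D): # from depth
    c=viewer.calibration(n);K=np.array(c["camera_matrix"]);E=np.array(c["extrinsics"])
    return E[:3,:3]@(D*np.array([(u-K[0,2])/K[0,0],-(v-K[1,2])/K[1,1],-1]))+E[:3,3]
def ell(n,p,u,v,r,thr=75,z=.016):
    """dark rim outer contour near (u,v): fit of all face+rim by white face blob"""
    g=p.astype(int);w=((g.min(2)>120)|((g[...,2]>110)&(g[...,1]<90)&(g[...,0]<90))).astype(np.uint8)
    m=np.zeros_like(w);cv2.circle(m,(int(u),int(v)),r,1,-1);w&=m
    cs,_=cv2.findContours(w,cv2.RETR_EXTERNAL,cv2.CHAIN_APPROX_NONE)
    c=max(cs,key=cv2.contourArea);e=cv2.fitEllipse(cv2.convexHull(c));return e
E
python3 - <<'E'
from h import *
p=cv2.imread("pics/top0.png");d=np.load("pics/top0.npy");s=cv2.imread("pics/side0.png");ds=np.load("pics/side0.npy")
print(viewer.calibration("top").keys())
for nm,(u,v),(us,vs) in [("b2",(283,175),(357,222)),("b3",(332,178),(376,249)),("b4",(378,192),(388,282)),("loose",(361,252),(325,289))]:
    e=ell("top",p,u,v,17); print(nm,np.round(e,1) if 0 else [np.round(x,1).tolist() for x in e],ray("top",*e[0],.018).round(4),pt("top",u,v,d[v,u]).round(3), end=' ')
    e=ell("side",s,us,vs,17);print("side",[np.round(x,1).tolist() for x in e[:2]],ray("side",*e[0],.018).round(4))
for nm,u,v,z in [("cup",279,205,.05),("jar",338,206,.052)]: print(nm,ray("top",u,v,z).round(4),pt("top",u,v,d[v,u]).round(3))
# height map crop of rack
P=np.array([[pt("top",u,v,d[v,u]) for u in range(200,415)] for v in range(140,262)])
z=P[...,2];print('table',np.median(z[80:,:50]))
c=cv2.resize(p[140:280,200:415],None,fx=3.7,fy=3.7,interpolation=cv2.INTER_CUBIC);cv2.imwrite("pics/crop1.png",c);print(c.shape)
E
```

```text
dict_keys(['camera_matrix', 'extrinsics'])
b2 [[283.1, 174.6], [31.5, 31.5], 134.3] [0.6437 0.0813 0.018 ] [0.644 0.082 0.012] side [[356.4, 221.1], [18.1, 28.8]] [0.6439 0.0819 0.018 ]
b3 [[331.8, 177.3], [31.4, 31.6], 80.8] [ 0.6368 -0.0297  0.018 ] [ 0.635 -0.03   0.017] side [[375.3, 248.1], [20.6, 32.4]] [ 0.6349 -0.0292  0.018 ]
b4 [[378.7, 192.4], [31.4, 31.6], 152.6] [ 0.6015 -0.1365  0.018 ] [ 0.602 -0.134  0.022] side [[388.0, 279.5], [26.5, 33.0]] [ 0.6062 -0.1346  0.018 ]
loose [[361.2, 252.2], [31.7, 31.9], 126.4] [ 0.4652 -0.095   0.018 ] [ 0.466 -0.094  0.02 ] side [[324.8, 286.7], [23.9, 33.0]] [ 0.4652 -0.0958  0.018 ]
cup [0.5705 0.089  0.05  ] [0.576 0.092 0.004]
jar [ 0.5672 -0.0416  0.052 ] [ 0.567 -0.042  0.053]Traceback (most recent call last):
  File "<stdin>", line 9, in <module>
  File "h.py", line 9, in pt
    c=viewer.calibration(n);K=np.array(c["camera_matrix"]);E=np.array(c["extrinsics"])
ValueError: time passes only in moves, steps and waits
```

```bash
python3 - <<'E'
s=open('h.py').read()
s=s.replace("import cv2,numpy as np","import cv2,numpy as np,functools\n@functools.lru_cache(None)\ndef cal(n): return viewer.calibration(n)").replace("c=viewer.calibration(n);","c=cal(n);")
open('h.py','w').write(s)
E
python3 - <<'E'
from h import *
p=cv2.imread("pics/top0.png");d=np.load("pics/top0.npy")
# back rail: height; brown dark mask on saturated dark wood
hsv=cv2.cvtColor(p,cv2.COLOR_BGR2HSV)
for u in (236,260,283,308,332,356,379):
    print(u,[tuple(p[v,u]) and (v,int(p[v,u,2]),int(p[v,u,1]),int(p[v,u,0])) for v in range(146,164)])
for n,us,v in(("row180",range(206,268),180),("row",range(300,312),192)): print(n,[(u,*map(int,p[v,u,::-1])) for u in us if 206<=u<=216 or 256<=u<=266 or u>=300])
for n,us in((182,range(348,362)),(185,range(398,410))): print(n,[(u,*map(int,p[n,u,::-1])) for u in us])
c=cv2.resize(p[140:280,200:415],None,fx=3.7,fy=3.7,interpolation=cv2.INTER_CUBIC);cv2.imwrite("pics/crop1.png",c);print(c.shape)
E
```

```text
236 [(146, 134, 82, 47), (147, 136, 84, 49), (148, 137, 84, 49), (149, 138, 84, 49), (150, 132, 80, 46), (151, 126, 77, 45), (152, 94, 56, 32), (153, 48, 31, 18), (154, 99, 69, 42), (155, 153, 111, 69), (156, 159, 120, 82), (157, 162, 142, 125), (158, 164, 165, 167), (159, 165, 167, 171), (160, 164, 167, 171), (161, 164, 168, 171), (162, 165, 168, 172), (163, 164, 167, 170)]
260 [(146, 129, 86, 51), (147, 129, 80, 46), (148, 126, 77, 45), (149, 124, 76, 44), (150, 124, 77, 44), (151, 121, 75, 43), (152, 117, 72, 41), (153, 101, 61, 35), (154, 90, 54, 31), (155, 116, 70, 41), (156, 116, 70, 41), (157, 111, 66, 39), (158, 109, 66, 38), (159, 106, 64, 36), (160, 103, 63, 36), (161, 99, 59, 34), (162, 96, 57, 33), (163, 93, 56, 32)]
283 [(146, 154, 112, 68), (147, 144, 102, 61), (148, 128, 86, 50), (149, 128, 79, 46), (150, 129, 78, 45), (151, 131, 80, 47), (152, 131, 80, 47), (153, 128, 79, 46), (154, 115, 70, 41), (155, 77, 46, 26), (156, 30, 18, 11), (157, 29, 26, 25), (158, 77, 78, 79), (159, 137, 139, 141), (160, 161, 165, 168), (161, 165, 168, 171), (162, 164, 166, 169), (163, 153,
[... 2040 characters left out ...]
), (305, 152, 109, 67), (306, 150, 106, 65), (307, 144, 102, 62), (308, 141, 100, 61), (309, 144, 103, 63), (310, 135, 99, 67), (311, 120, 94, 71)]
182 [(348, 51, 52, 53), (349, 54, 47, 39), (350, 111, 81, 55), (351, 140, 100, 61), (352, 108, 75, 45), (353, 78, 49, 28), (354, 106, 65, 37), (355, 118, 71, 41), (356, 115, 74, 44), (357, 124, 88, 58), (358, 137, 119, 106), (359, 152, 152, 152), (360, 164, 167, 170), (361, 164, 168, 171)]
185 [(398, 139, 101, 68), (399, 102, 71, 43), (400, 54, 36, 21), (401, 72, 44, 25), (402, 108, 65, 37), (403, 119, 72, 41), (404, 121, 78, 47), (405, 139, 96, 59), (406, 153, 108, 66), (407, 153, 109, 66), (408, 151, 109, 67), (409, 149, 108, 66)]
(518, 796, 3)
```

View pics/crop1.png

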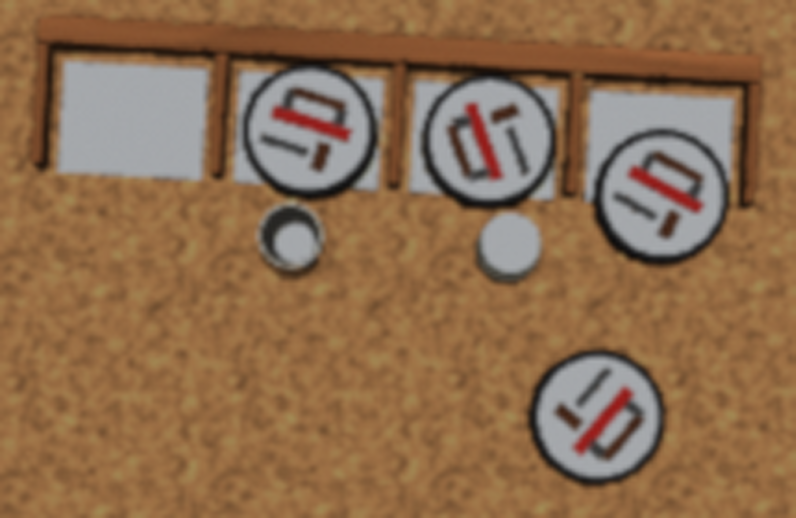

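The crop shows the loose white, black-rimmed coaster at crop (597,416), with bay 1 empty. The bay 4 coaster at crop (662,196) sticks out. Next I fit the rack frame.

```bash
cat >> h.py <<'E'
def rack():
    f=np.array([ray("top",u,v,.022) for u,v in((236,152.2),(283,155),(332,157.6),(379,160.2))])[:,:2]
    L=ray("top",207.7,180,.022)[:2]; R=ray("top",404.7,185,.022)[:2]
    k,b=np.polyfit(f[:,1],f[:,0],1); th=-np.arctan(k)
    ex=np.array([np.cos(th),np.sin(th)]);ey=np.array([-ex[1],ex[0]])
    o=(L+R)/2; o=o+ex*(f.mean(0)@ex-.042-o@ex)
    return o,ex,ey,np.degrees(th),(L-R)@ey
E
python3 - <<'E'
from h import *
o,ex,ey,th,w=rack();print(o,th,w)
for n,c in dict(b2=(.6438,.0816),b3=(.636,-.0295),b4=(.604,-.1355),loose=(.4652,-.0954),cup=(.5705,.089),jar=(.567,-.042)).items():
    r=np.array(c)-o;print(n,(r@ex).round(4),(r@ey).round(4))
for y in(.165,-.165):
  for x in(0,-.052,-.0495,-.13,-.18): print(y,x,(o+x*ex+y*ey).round(4))
s=telemetry.read_state()
from scipy.spatial.transform import Rotation as R
print(R.from_rotvec(s['orientation']).as_matrix().round(3),s['tool_pos'])
E
```

```text
[0.64270546 0.02722735] -3.515107870954823 0.4477745058318726
b2 -0.0022 0.0543
b3 -0.0032 -0.057
b4 -0.0287 -0.1648
loose -0.1697 -0.1333
cup -0.0759 0.0572
jar -0.0713 -0.0737
0.165 0 [0.6528 0.1919]
0.165 -0.052 [0.6009 0.1951]
0.165 -0.0495 [0.6034 0.195 ]
0.165 -0.13 [0.5231 0.1999]
0.165 -0.18 [0.4732 0.203 ]
-0.165 0 [ 0.6326 -0.1375]
-0.165 -0.052 [ 0.5807 -0.1343]
-0.165 -0.0495 [ 0.5832 -0.1344]
-0.165 -0.13 [ 0.5028 -0.1295]
-0.165 -0.18 [ 0.4529 -0.1264]
[[-0.957  0.291 -0.001]
 [ 0.291  0.957 -0.002]
 [ 0.    -0.002 -1.   ]] [0.17470555 0.57349135 0.2346887 ]
```

>>> {"name": "send_rows", "arguments": {"plan": [[[-1,1,-1,0,0.223],[-1,1,-1,0,0.223],[-1,1,-1,0,0.223],[-1,1,-1,0,0.223],[-1,1,-1,0,0.223],[-1,1,-1,0,0.223],[-1,1,-1,0,0.223],[-1,1,-1,0,0.223]]], "force": 10}}

```text
t: 0.77
tool_pos: [0.3786, 0.3695, 0.2352]
orientation: [0.106, 3.139, -0.003]
force: [0.4, 0.2, -0.5]
opening: 0.093
gripper_force: 0.0
```

>>> {"name": "send_rows", "arguments": {"plan": [[[-1,0.15,-1,0,0],[-1,0.15,-1,0,0],[-1,0.15,-1,0,0],[-1,0.15,-1,0,0],[-1,0.15,-1,0,0],[-1,0.15,-1,0,0]]]}}

```text
t: 1.27
tool_pos: [0.4054, 0.1691, 0.2354]
orientation: [0.105, 3.14, -0.004]
force: [-0.1, -0.4, -0.1]
opening: 0.093
gripper_force: 0.0
```

>>> {"name": "send_rows", "arguments": {"plan": [[[-1,0,-1,0,0],[-1,0,-1,0,0],[-1,0,-1,0,0],[-1,0,-1,0,0],[-1,0,-1,0,0],[-1,0,-1,0,0],[-1,0,-1,0,0]]]}}

```text
t: 1.85
tool_pos: [0.4048, -0.0269, 0.2354]
orientation: [-0.104, -3.139, -0.001]
force: [-0.8, 0.6, 0.9]
opening: 0.0931
gripper_force: 0.0
```

>>> {"name": "send_rows", "arguments": {"plan": [[[-1,0,-0.33,0,0],[-1,0,-0.33,0,0],[-1,0,-0.33,-0.2,0],[-1,0,-0.33,-0.4,0],[-1,0,-0.33,-0.6,0],[-1,0,-0.33,-0.75,0],[-1,0,-0.33,-0.9,0],[-1,0,-0.33,-1,0],[-1,0,-0.33,-1,0],[-1,0,-0.33,-1,0]]]}}

```text
t: 2.68
tool_pos: [0.4041, -0.0901, 0.0348]
orientation: [-0.095, -3.137, -0.002]
force: [0.4, -0.2, 1.3]
opening: 0.0932
gripper_force: 0.0
```

Run:
```python
from h import *
s=telemetry.read_state();print(s['tool_pos'],s['orientation'],s['q'][5])
p,d=viewer.read_camera("side");cv2.imwrite("pics/s1.png",cv2.resize(p[200:380,220:440],None,fx=3.6,fy=3.3))
```

```text
[ 0.404072   -0.09010273  0.0348323 ] [-9.46494296e-02 -3.13707207e+00 -2.20364201e-03] -1.8543684635922872
```

View pics/s1.png

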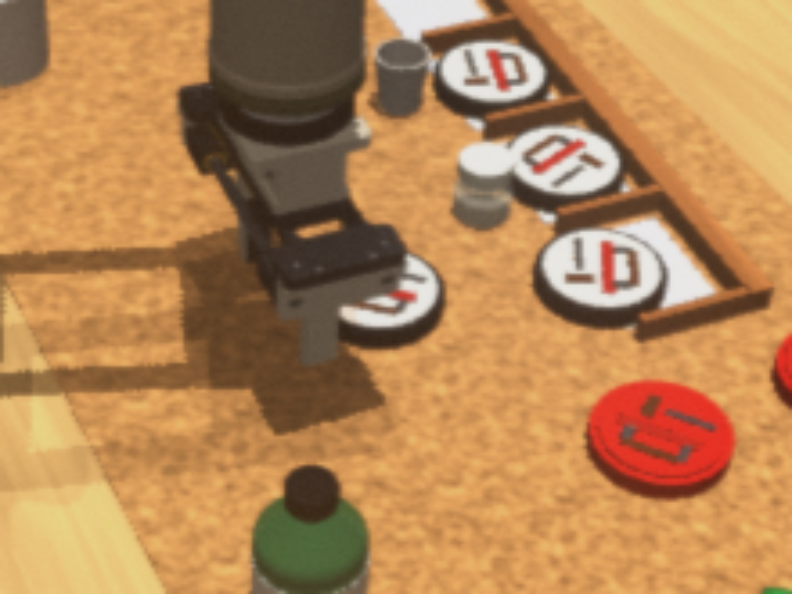

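The gripper (image centre) hangs behind the loose coaster, its near finger at (320,330) and the rim at (400,300). I'll lower it and straddle the rim.

>>> {"name": "send_rows", "arguments": {"plan": [[[-1,0,0,-0.07,0],[-1,0,0,-0.07,0],[-1,0.05,-0.003,-0.07,0],[-1,0.1,-0.006,-0.07,0],[-1,0.15,-0.01,-0.07,0],[-1,0.2,-0.014,-0.07,0],[-1,0.25,-0.017,-0.07,0],[-1,0.3,-0.02,-0.07,0],[-1,0.3,-0.02,-0.07,0],[-1,0.3,-0.02,-0.07,0]]]}}

```text
t: 3.57
tool_pos: [0.4661, -0.0961, 0.0233]
orientation: [0.097, 3.138, -0.001]
force: [-0.2, 0.5, -0.9]
opening: 0.0924
gripper_force: 0.0
```

>>> {"name": "send_rows", "arguments": {"plan": [[[0.1,0,0,0,0],[0.1,0,0,0,0],[0.1,0,0,0,0],[0.1,0,0,0,0],[0.1,0,0,0,0],[0.1,0,0,0,0],[0.1,0,0,0,0],[0.1,0,0,0,0]]], "force": 8}}

```text
t: 4.23
tool_pos: [0.4646, -0.096, 0.022]
orientation: [-0.098, -3.14, -0.0]
force: [-3.0, 2.7, 6.7]
opening: 0.0837
gripper_force: 8.0
```

>>> {"name": "send_rows", "arguments": {"plan": [[[0.1,0,0.05,0,0],[0.1,0,0.15,0,0],[0.1,0,0.25,0,0],[0.1,0,0.35,0,0],[0.1,0,0.45,0,0],[0.1,0,0.55,0,0],[0.1,0,0.65,0,0],[0.1,0,0.75,0,0],[0.1,0,0.85,0,0],[0.1,0,0.95,0,0],[0.1,0,1,0,0],[0.1,0,1,0,0]]]}}

```text
t: 5.23
tool_pos: [0.465, 0.106, 0.022]
orientation: [0.095, 3.139, 0.002]
force: [-0.2, 4.3, 4.6]
opening: 0.0838
gripper_force: 8.0
```

>>> {"name": "send_rows", "arguments": {"plan": [[[0.1,0,0.05,0,0],[0.1,0,0.15,0,0],[0.1,0,0.25,0,0],[0.1,0,0.35,0,0],[0.1,0,0.45,0,0],[0.1,0.02,0.495,0,0],[0.1,0.04,0.495,0,0],[0.1,0.04,0.495,0,0]]]}}

```text
t: 5.9
tool_pos: [0.4734, 0.2032, 0.0218]
orientation: [0.097, 3.14, 0.001]
force: [-0.5, 3.6, 5.2]
opening: 0.0836
gripper_force: 8.0
```

Run:
```python
from h import *
s=telemetry.read_state();print(s['tool_pos'],s['orientation'],s['opening'],s['force'])
p,d=viewer.read_camera("side");cv2.imwrite("pics/s2.png",cv2.resize(p[130:320,190:440],None,fx=3.2,fy=3.1))
o,ex,ey,_,_=rack();r=s['tool_pos'][:2]-o;print(r@ex,r@ey)
```

```text
[0.47337173 0.20320813 0.02184792] [9.71222915e-02 3.13988576e+00 9.75362044e-04] 0.08358628900978887 [-0.49352986  3.63253626  5.22484556]
-0.17980483510658563 0.16526756067409681
```

View pics/s2.png

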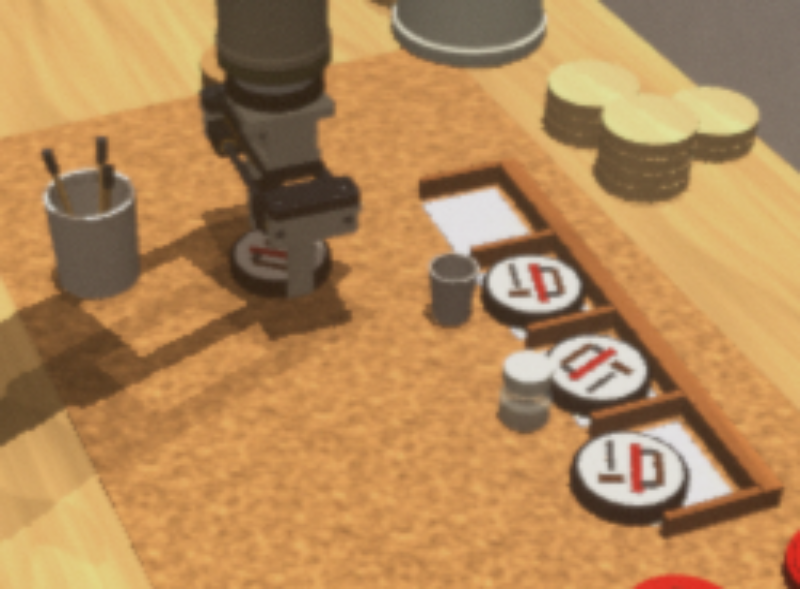

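The coaster is gripped at its rims, about 18 cm short of home on the bay 1 axis. The cup (452,288) is well clear, so I'll slide it to the bay mouth.

>>> {"name": "send_rows", "arguments": {"plan": [[[0.1,0.05,-0.003,0,0],[0.1,0.12,-0.008,0,0],[0.1,0.2,-0.012,0,0],[0.1,0.28,-0.018,0,0],[0.1,0.36,-0.022,0,0],[0.1,0.44,-0.027,0,0],[0.1,0.52,-0.032,0,0],[0.1,0.58,-0.036,0,0],[0.1,0.62,-0.038,0,0],[0.1,0.62,-0.038,0,0],[0.1,0.62,-0.038,0,0]]]}}

```text
t: 6.87
tool_pos: [0.597, 0.1945, 0.0213]
orientation: [0.099, 3.14, -0.001]
force: [1.6, -0.2, 1.1]
opening: 0.0838
gripper_force: 8.0
```

>>> {"name": "send_rows", "arguments": {"plan": [[[-1,0,0,0,0],[-1,0,0,0,0],[-1,0,0,0,0],[-1,0,0,0,0],[-1,0,0,0,0],[-1,-0.05,0.003,0,0],[-1,-0.15,0.009,0,0],[-1,-0.25,0.015,0,0],[-1,-0.35,0.021,0,0],[-1,-0.4,0.025,0,0],[-1,-0.4,0.025,0,0]]]}}

```text
t: 7.78
tool_pos: [0.5145, 0.2006, 0.0211]
orientation: [-0.096, -3.138, 0.001]
force: [-0.4, -0.4, -0.4]
opening: 0.093
gripper_force: 0.0
```

>>> {"name": "send_rows", "arguments": {"plan": [[[1,0,0,0,0],[1,0,0,0,0],[1,0,0,0,0],[1,0,0,0,0],[1,0,0,0,0],[1,0,0,0,0],[1,0,0,0,0],[1,0,0,0,0],[1,0,0,0,0],[1,0,0,0,0]]]}}

```text
t: 8.62
tool_pos: [0.5169, 0.2003, 0.0216]
orientation: [-0.098, -3.14, 0.0]
force: [0.6, -1.0, 0.8]
opening: 0.0307
gripper_force: 0.0
```

Run:
```python
from h import *
o,ex,ey,_,_=rack()
s=telemetry.read_state();r=s['tool_pos'][:2]-o;print(s['tool_pos'],s['opening'],r@ex,r@ey)
p,d=viewer.read_camera("side");cv2.imwrite("pics/s3.png",cv2.resize(p[130:320,190:440],None,fx=3.2,fy=3.1))
e=ell("side",p,332,215,22);print(e)
```

```text
[0.51686566 0.20034775 0.02161226] 0.030740923997339575 -0.13621736529644018 0.165079248181087
((331.4148254394531, 203.17288208007812), (18.84868812561035, 38.10932159423828), 89.13949584960938)
```

View pics/s3.png

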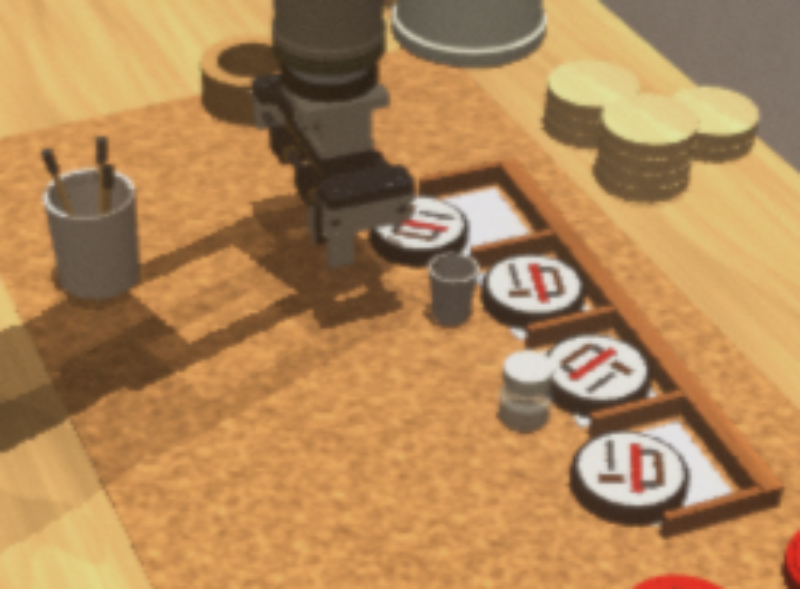

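The coaster is partly in bay 1 at (420,228) and the gripper is behind it, still closing. The knuckle block above the finger (360,205) juts forward, so I'll check its clearance with depth before pushing.

>>> {"name": "send_rows", "arguments": {"plan": [[[1,0,0,0,0],[1,0,0,0,0],[1,0,0,0,0],[1,0,0,0,0],[1,0,0,0,0],[1,0,0,0,0],[1,0,0,0,0]]]}}

```text
t: 9.25
tool_pos: [0.5169, 0.2004, 0.0216]
orientation: [-0.098, -3.14, 0.0]
force: [-0.4, -0.5, 0.5]
opening: 0.0003
gripper_force: 0.0
```

Run:
```python
from h import *
o,ex,ey,_,_=rack()
s=telemetry.read_state();t=s['tool_pos'];print(s['opening'])
p,d=viewer.read_camera("side")
Q=[]
for v in range(140,225):
  for u in range(255,345):
    if d[v,u]>0:
      q=pt("side",u,v,d[v,u]);a=(q-t)[:2]
      Q.append((a@ex,a@ey,q[2]))
Q=np.array(Q);m=(abs(Q[:,0])<.06)&(abs(Q[:,1])<.11)
Q=Q[m]
for lo in np.arange(0.006,.13,.006):
    k=Q[(Q[:,2]>=lo)&(Q[:,2]<lo+.006)]
    k=k[(k[:,0]<.045)]
    if len(k):print(round(lo,3),len(k),'x',np.percentile(k[:,0],[2,50,98]).round(3),'y',np.percentile(k[:,1],[2,50,98]).round(3))
e=ell("side",p,325,202,16);print(e)
cv2.imwrite("pics/s4.png",cv2.resize(p[150:250,240:380],None,fx=5,fy=5,interpolation=cv2.INTER_CUBIC))
```

```text
0.0003293975161443128
0.006 53 x [-0.059 -0.009  0.044] y [-0.036 -0.     0.089]
0.012 25 x [-0.009  0.01   0.044] y [-0.025 -0.013  0.007]
0.018 32 x [-0.009  0.006  0.044] y [-0.019 -0.013  0.011]
0.024 16 x [-0.009 -0.004  0.008] y [-0.018 -0.014  0.011]
0.03 17 x [-0.01  -0.008  0.009] y [-0.019 -0.014  0.014]
0.036 7 x [-0.009 -0.008  0.003] y [-0.024 -0.004  0.01 ]
0.042 7 x [-0.01  -0.008 -0.008] y [-0.003  0.005  0.014]
0.048 4 x [-0.009 -0.007 -0.007] y [-0.001  0.005  0.01 ]
0.054 3 x [-0.01  -0.009  0.041] y [-0.103  0.001  0.01 ]
0.084 3 x [-0.014 -0.011  0.03 ] y [-0.084 -0.082  0.075]
0.09 48 x [-0.034 -0.009  0.033] y [-0.089 -0.085  0.081]
0.096 91 x [-0.036 -0.017  0.035] y [-0.09  -0.085  0.079]
0.102 114 x [-0.035 -0.023  0.033] y [-0.089 -0.06   0.079]
0.108 120 x [-0.036 -0.026  0.025] y [-0.091 -0.02   0.078]
0.114 129 x [-0.035 -0.023  0.035] y [-0.094 -0.021  0.079]
0.12 74 x [-0.035 -0.016  0.034] y [-0.096 -0.091  0.077]
0.126 176 x [-0.035 -0.014  0.029] y [-0.097 -0.06   0.074]
((326.5138244628906, 202.3038787841797), (23.55987548828125, 31.533592224121094), 79.79882049560547)
```

View pics/s4.png

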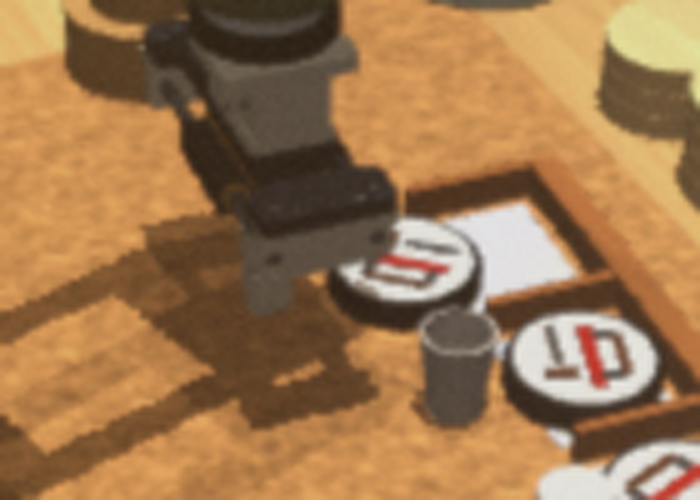

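Clearance is fine: the fingers are ±9 mm in x up to z≈0.06 and the body starts at z≈0.085, above the rack and cup. The coaster (405,265) lies squarely ahead. I'll push slowly.

>>> {"name": "send_rows", "arguments": {"plan": [[[1,0.05,-0.003,0,0],[1,0.1,-0.006,0,0],[1,0.14,-0.009,0,0],[1,0.18,-0.011,0,0],[1,0.22,-0.013,0,0],[1,0.26,-0.016,0,0],[1,0.3,-0.018,0,0],[1,0.33,-0.02,0,0],[1,0.36,-0.022,0,0],[1,0.38,-0.023,0,0],[1,0.4,-0.025,0,0],[1,0.41,-0.025,0,0],[1,0.415,-0.025,0,0],[1,0.415,-0.025,0,0]]]}}

```text
t: 10.47
tool_pos: [0.6, 0.1953, 0.0216]
orientation: [0.098, 3.14, -0.0]
force: [-0.3, 0.0, 0.7]
opening: 0.0006
gripper_force: 0.0
```

>>> {"name": "send_rows", "arguments": {"plan": [[[1,0.005,0,0,0],[1,0.01,0,0,0],[1,0.01,0,0,0]]]}}

```text
t: 10.72
tool_pos: [0.6009, 0.1954, 0.0215]
orientation: [-0.098, -3.138, 0.0]
force: [-5.7, -0.1, 3.4]
opening: 0.0007
gripper_force: 2.5
```

>>> {"name": "send_rows", "arguments": {"plan": [[[1,0.005,0,0,0],[1,0.005,0,0,0]]]}}

```text
t: 10.88
tool_pos: [0.601, 0.1954, 0.0214]
orientation: [-0.097, -3.136, 0.001]
force: [-9.4, 0.0, 7.4]
opening: 0.0005
gripper_force: 4.7
```

>>> {"name": "send_rows", "arguments": {"plan": [[[1,0.005,0,0,0],[1,0.005,0,0,0]]]}}

```text
t: 11.05
tool_pos: [0.6012, 0.1955, 0.0213]
orientation: [-0.097, -3.134, 0.001]
force: [-13.5, -0.8, 10.1]
opening: 0.0008
gripper_force: 6.8
```

Position stalls as force rises, so that coaster is home. I'll retreat and go to bay 4.

>>> {"name": "send_rows", "arguments": {"plan": [[[1,-0.1,0.006,0,0],[1,-0.25,0.015,0,0],[1,-0.4,0.025,0,0],[1,-0.5,0.03,0,0],[1,-0.5,0.03,0.2,0],[1,-0.5,0.03,0.4,0],[1,-0.5,-0.17,0.4,0],[1,-0.5,-0.37,0.4,0],[1,-0.5,-0.57,0.4,0],[1,-0.5,-0.77,0.4,0],[1,-0.5,-0.97,0.4,0],[1,-0.5,-0.97,0.4,0]]]}}

```text
t: 12.05
tool_pos: [0.5041, -0.0049, 0.1022]
orientation: [0.105, 3.138, -0.004]
force: [-0.2, -0.9, 0.4]
opening: 0.0004
gripper_force: 0.0
```

>>> {"name": "send_rows", "arguments": {"plan": [[[1,0,-0.15,0,0],[1,0,-0.3,0,0],[1,0,-0.45,0,0],[1,0,-0.6,0,0],[1,0,-0.65,0,0],[1,0,-0.65,-0.15,0],[1,0,-0.65,-0.3,0],[1,0,-0.65,-0.4,0],[1,0,-0.65,-0.4,0],[1,0,-0.65,-0.4,0]]]}}

```text
t: 12.88
tool_pos: [0.5035, -0.1278, 0.0208]
orientation: [-0.098, -3.139, -0.001]
force: [0.0, -0.2, -0.4]
opening: 0.0003
gripper_force: 0.0
```

Run:
```python
from h import *
o,ex,ey,_,_=rack()
s=telemetry.read_state();r=s['tool_pos'][:2]-o;print(s['tool_pos'],s['opening'],r@ex,r@ey)
p,d=viewer.read_camera("side");cv2.imwrite("pics/s5.png",cv2.resize(p[140:330,230:450],None,fx=3.6,fy=3.1))
```

```text
[ 0.5035054  -0.12780808  0.02079003] 0.0002534754532059326 -0.1294326836748967 -0.16327835264014082
```

View pics/s5.png

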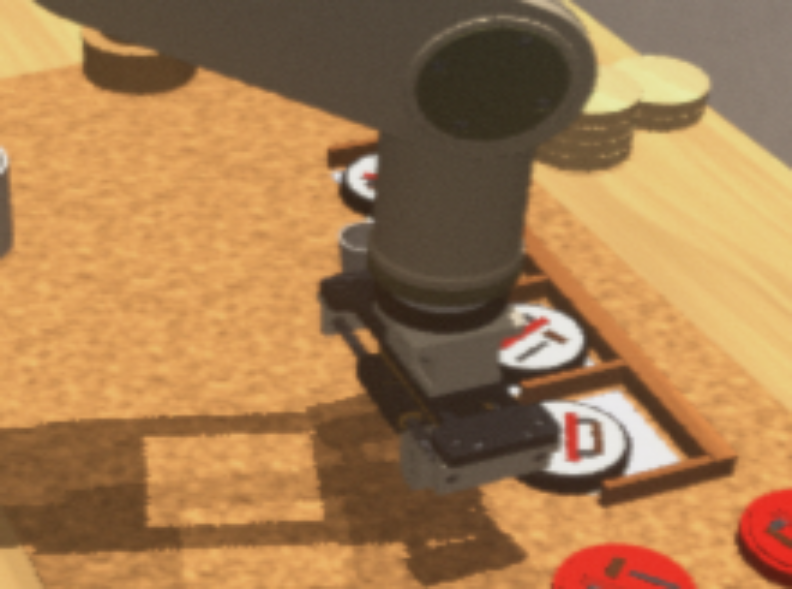

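The gripper stands squarely behind the bay 4 coaster (585,440) and is ready to push it.

>>> {"name": "send_rows", "arguments": {"plan": [[[1,0.05,-0.008,0,0],[1,0.1,-0.014,0,0],[1,0.14,-0.017,0,0],[1,0.18,-0.019,0,0],[1,0.22,-0.021,0,0],[1,0.26,-0.024,0,0],[1,0.29,-0.026,0,0],[1,0.32,-0.027,0,0],[1,0.34,-0.028,0,0],[1,0.355,-0.03,0,0],[1,0.365,-0.03,0,0],[1,0.37,-0.03,0,0],[1,0.375,-0.03,0,0],[1,0.38,-0.03,0,0],[1,0.38,-0.03,0,0]]]}}

```text
t: 14.18
tool_pos: [0.5799, -0.1347, 0.0216]
orientation: [0.098, 3.14, 0.0]
force: [-0.8, -0.2, -0.3]
opening: 0.0004
gripper_force: 0.2
```

>>> {"name": "send_rows", "arguments": {"plan": [[[1,0.005,0,0,0],[1,0.01,0,0,0],[1,0.01,0,0,0]]]}}

```text
t: 14.43
tool_pos: [0.5805, -0.1346, 0.0215]
orientation: [-0.098, -3.137, -0.0]
force: [-8.8, 1.1, 6.9]
opening: 0.0002
gripper_force: 4.2
```

>>> {"name": "send_rows", "arguments": {"plan": [[[1,0.007,0,0,0],[1,0.007,0,0,0]]]}}

```text
t: 14.6
tool_pos: [0.5806, -0.1346, 0.0212]
orientation: [-0.098, -3.134, -0.001]
force: [-13.9, 0.4, 11.0]
opening: 0.0005
gripper_force: 7.2
```

>>> {"name": "send_rows", "arguments": {"plan": [[[1,-0.1,0.006,0,0],[1,-0.25,0.015,0,0],[1,-0.4,0.025,0,0],[1,-0.5,0.03,0,0],[1,-0.5,0.03,0.2,0],[1,-0.5,0.03,0.4,0],[1,-0.6,0.03,0.6,0],[1,-0.65,-0.1,0.8,0],[1,-0.65,-0.3,0.8,0],[1,-0.65,-0.5,0.8,0],[1,-0.65,-0.7,0.8,0],[1,-0.65,-0.7,0.8,0],[1,-0.65,-0.7,0.8,0]]]}}

```text
t: 15.68
tool_pos: [0.4529, -0.2766, 0.1817]
orientation: [0.103, 3.14, -0.0]
force: [0.4, 1.1, -0.2]
opening: 0.0007
gripper_force: 0.0
```

Run:
```python
from h import *
o,ex,ey,_,_=rack()
s=telemetry.read_state();print(s['tool_pos'])
p,d=viewer.read_camera("top");cv2.imwrite("pics/t2.png",p)
cv2.imwrite("pics/t2c.png",cv2.resize(p[130:280,190:420],None,fx=3.4,fy=3.4,interpolation=cv2.INTER_CUBIC))
for b,(u,v) in {1:(235,170),2:(283,175),3:(332,177),4:(380,180)}.items():
    k=o+ey*(.055*(5-2*b));e=ell("top",p,u,v,17);c=ray("top",*e[0],.018)[:2]-o;print(b,np.round(e[0],1),np.round(e[1],1),(c@ex).round(4),(c@ey).round(4))
```

```text
[ 0.45290386 -0.27664567  0.18169454]
1 [234.3 170.8] [31.7 32.1] 0.0002 0.1657
2 [283.1 174.7] [31.7 32.2] -0.0025 0.0542
3 [331.9 177.3] [31.9 32.1] -0.0025 -0.0574
4 [379.2 179.1] [31.7 32. ] -0.0006 -0.1657
```

View pics/t2c.png

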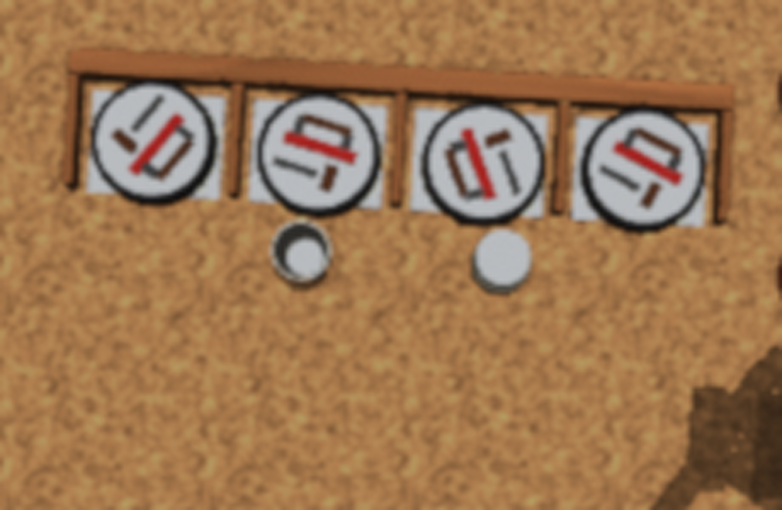

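All four coasters are home at crop (153,141), (318,153), (483,162) and (643,168). The cup (301,253) and jar (502,260) have not moved. Handing in.

```bash
python3 -c "
from plant import order;print(order.close_job())"
```

```text
the job is handed in; nothing more can be done
None
```

The loose coaster is in bay 1 and the protruding bay 4 coaster is pushed in, both against the back rail; bays 2 and 3, the jar and the cup were left alone, and the job was handed in at about 16 s (no verdict was shown).

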